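# Reverse the row of press dies into the oak rack

## Task

Move the four steel press dies from the black rubber seats of the storage board into the empty oak rack, one to a pocket and standing upright on their feet, in reverse order: seen from the robot, the die now at the left end of the row goes into the right-end pocket, the second from the left into the second pocket from the right, and so on. Leave the tin of brass turn buttons where it stands.

Things in the scene. Friction and masses are not known exactly. Their poses are not given: they have to be found in the camera images.
- die_round: Bare steel press die, a plain upright cylinder, 36 mm diameter, 55 mm high. Loose, 0.2 to 0.6 kg. Origin: centre of its underside, z up; x and y are square to its axis.
- die_square: Bare steel press die, a plain upright square block, 34 x 34 mm, 55 mm high. Loose, 0.2 to 0.6 kg. Origin: centre of its underside, z up; x and y are square to its sides.
- die_nose: Bare steel press die, a round foot 40 mm in diameter and 22 mm high carrying a central round nose 20 mm in diameter up to 55 mm. Loose, 0.2 to 0.6 kg. Origin: centre of its underside, z up; x and y are square to its axis.
- die_blade: Bare steel press die, a square foot 36 x 36 mm, 22 mm high, carrying a central upright blade up to 55 mm, 12 mm thick along x and 36 mm long along y. Loose, 0.2 to 0.6 kg. Origin: centre of its underside, z up; x runs across the blade, y along it.
- seat_round: Round black rubber seat, 4 mm thick, fixed on the 12 mm plywood storage board; starting place of the round die (within 4 mm of its centre, turned at most 0.2 rad). Origin: centre of its underside, 12 mm above the bench; x away from the robot, y to the robot's left along the row, within 0.12 rad of the world axes. Seats: a straight row, 64 mm apart. 54 mm diameter.
- seat_square: Square black rubber seat, 4 mm thick, fixed on the 12 mm plywood storage board; starting place of the square die (within 4 mm of its centre, turned at most 0.2 rad). Origin: centre of its underside, 12 mm above the bench; x away from the robot, y to the robot's left along the row, within 0.12 rad of the world axes. Seats: a straight row, 64 mm apart. 50 x 50 mm.
- seat_nose: Diamond-shaped black rubber seat, 4 mm thick, fixed on the 12 mm plywood storage board; starting place of the nosed die (within 4 mm of its centre, turned at most 0.2 rad). Origin: centre of its underside, 12 mm above the bench; x away from the robot, y to the robot's left along the row, within 0.12 rad of the world axes. Seats: a straight row, 64 mm apart. A 42 mm square set cornerwise.
- seat_blade: Oblong black rubber seat, 4 mm thick, fixed on the 12 mm plywood storage board; starting place of the blade die (within 4 mm of its centre, turned at most 0.2 rad). Origin: centre of its underside, 12 mm above the bench; x away from the robot, y to the robot's left along the row, within 0.12 rad of the world axes. Seats: a straight row, 64 mm apart. 72 mm along x, 46 mm along y.
- rack: Empty oak rack, 72 (x) by 264 mm (y), fixed, nearer the robot or farther off than the storage board. A row of four open pockets, 56 x 56 mm, walls 8 mm. Origin: centre of its underside on the bench; x away from the robot, y to its left, within 0.12 rad of the world axes. Pocket centres left to right: x = 0, y = +96, +32, -32, -96 mm; pocket floor z = 10 mm, wall tops z = 20 mm.
- tin: Open round tin holding brass turn buttons, 72 mm diameter, 32 mm high, loose on the bench about 0.3 m to the left or right of the middle. Origin: centre of its underside. To be left alone.

How it is judged:
At the end, for the whole second after the job is handed in: Each die stands in its own rack pocket, within 14 mm of the pocket centre along x and y, underside within 4 mm of floor height, tilted under 0.1 rad, at rest. From left to right the order in the rack is the reverse of the order of the black rubber seats (x of die_round in the frame of rack between -0.014 and 0.014 m and z of die_round in the frame of rack between 0.006 and 0.014 m and angle between each of die_round, die_square, die_nose, die_blade's own z axis and vertical below 0.1 rad and linear speed of each of die_round, die_square, die_nose, die_blade below 0.02 m/s and angular speed of each of die_round, die_square, die_nose, die_blade below 0.2 rad/s and (y of die_round in the frame of rack between 0.082 and 0.11 m or y of die_round in the frame of rack between 0.018 and 0.046 m or y of die_round in the frame of rack between -0.046 and -0.018 m or y of die_round in the frame of rack between -0.11 and -0.082 m) and x of die_square in the frame of rack between -0.014 and 0.014 m and z of die_square in the frame of rack between 0.006 and 0.014 m and (y of die_square in the frame of rack between 0.082 and 0.11 m or y of die_square in the frame of rack between 0.018 and 0.046 m or y of die_square in the frame of rack between -0.046 and -0.018 m or y of die_square in the frame of rack between -0.11 and -0.082 m) and x of die_nose in the frame of rack between -0.014 and 0.014 m and z of die_nose in the frame of rack between 0.006 and 0.014 m and (y of die_nose in the frame of rack between 0.082 and 0.11 m or y of die_nose in the frame of rack between 0.018 and 0.046 m or y of die_nose in the frame of rack between -0.046 and -0.018 m or y of die_nose in the frame of rack between -0.11 and -0.082 m) and x of die_blade in the frame of rack between -0.014 and 0.014 m and z of die_blade in the frame of rack between 0.006 and 0.014 m and (y of die_blade in the frame of rack between 0.082 and 0.11 m or y of die_blade in the frame of rack between 0.018 and 0.046 m or y of die_blade in the frame of rack between -0.046 and -0.018 m or y of die_blade in the frame of rack between -0.11 and -0.082 m) and ((y of seat_round in the frame of seat_square above 0.03 m and ((y of die_round in the frame of rack below -0.064 m and y of die_square in the frame of rack above -0.064 m) or (y of die_round in the frame of rack below 0 m and y of die_square in the frame of rack above 0 m) or (y of die_round in the frame of rack below 0.064 m and y of die_square in the frame of rack above 0.064 m))) or (y of seat_round in the frame of seat_square below -0.03 m and ((y of die_square in the frame of rack below -0.064 m and y of die_round in the frame of rack above -0.064 m) or (y of die_square in the frame of rack below 0 m and y of die_round in the frame of rack above 0 m) or (y of die_square in the frame of rack below 0.064 m and y of die_round in the frame of rack above 0.064 m)))) and ((y of seat_round in the frame of seat_nose above 0.03 m and ((y of die_round in the frame of rack below -0.064 m and y of die_nose in the frame of rack above -0.064 m) or (y of die_round in the frame of rack below 0 m and y of die_nose in the frame of rack above 0 m) or (y of die_round in the frame of rack below 0.064 m and y of die_nose in the frame of rack above 0.064 m))) or (y of seat_round in the frame of seat_nose below -0.03 m and ((y of die_nose in the frame of rack below -0.064 m and y of die_round in the frame of rack above -0.064 m) or (y of die_nose in the frame of rack below 0 m and y of die_round in the frame of rack above 0 m) or (y of die_nose in the frame of rack below 0.064 m and y of die_round in the frame of rack above 0.064 m)))) and ((y of seat_round in the frame of seat_blade above 0.03 m and ((y of die_round in the frame of rack below -0.064 m and y of die_blade in the frame of rack above -0.064 m) or (y of die_round in the frame of rack below 0 m and y of die_blade in the frame of rack above 0 m) or (y of die_round in the frame of rack below 0.064 m and y of die_blade in the frame of rack above 0.064 m))) or (y of seat_round in the frame of seat_blade below -0.03 m and ((y of die_blade in the frame of rack below -0.064 m and y of die_round in the frame of rack above -0.064 m) or (y of die_blade in the frame of rack below 0 m and y of die_round in the frame of rack above 0 m) or (y of die_blade in the frame of rack below 0.064 m and y of die_round in the frame of rack above 0.064 m)))) and ((y of seat_square in the frame of seat_nose above 0.03 m and ((y of die_square in the frame of rack below -0.064 m and y of die_nose in the frame of rack above -0.064 m) or (y of die_square in the frame of rack below 0 m and y of die_nose in the frame of rack above 0 m) or (y of die_square in the frame of rack below 0.064 m and y of die_nose in the frame of rack above 0.064 m))) or (y of seat_square in the frame of seat_nose below -0.03 m and ((y of die_nose in the frame of rack below -0.064 m and y of die_square in the frame of rack above -0.064 m) or (y of die_nose in the frame of rack below 0 m and y of die_square in the frame of rack above 0 m) or (y of die_nose in the frame of rack below 0.064 m and y of die_square in the frame of rack above 0.064 m)))) and ((y of seat_square in the frame of seat_blade above 0.03 m and ((y of die_square in the frame of rack below -0.064 m and y of die_blade in the frame of rack above -0.064 m) or (y of die_square in the frame of rack below 0 m and y of die_blade in the frame of rack above 0 m) or (y of die_square in the frame of rack below 0.064 m and y of die_blade in the frame of rack above 0.064 m))) or (y of seat_square in the frame of seat_blade below -0.03 m and ((y of die_blade in the frame of rack below -0.064 m and y of die_square in the frame of rack above -0.064 m) or (y of die_blade in the frame of rack below 0 m and y of die_square in the frame of rack above 0 m) or (y of die_blade in the frame of rack below 0.064 m and y of die_square in the frame of rack above 0.064 m)))) and ((y of seat_nose in the frame of seat_blade above 0.03 m and ((y of die_nose in the frame of rack below -0.064 m and y of die_blade in the frame of rack above -0.064 m) or (y of die_nose in the frame of rack below 0 m and y of die_blade in the frame of rack above 0 m) or (y of die_nose in the frame of rack below 0.064 m and y of die_blade in the frame of rack above 0.064 m))) or (y of seat_nose in the frame of seat_blade below -0.03 m and ((y of die_blade in the frame of rack below -0.064 m and y of die_nose in the frame of rack above -0.064 m) or (y of die_blade in the frame of rack below 0 m and y of die_nose in the frame of rack above 0 m) or (y of die_blade in the frame of rack below 0.064 m and y of die_nose in the frame of rack above 0.064 m))))); the robot touches nothing.
It fails at once if the tin is pushed more than 30 mm from where it stood (distance of tin from where it was at the start of the episode above 0.03 m).
It also fails if it takes over 88 s, if anything falls off the work surface, if the arm or the gripper's body presses on something with over 40 N, if the wrist force passes 120 N, or if a joint passes its speed limit or range.

## Robot

A 6-joint arm with a two-finger parallel gripper is mounted at the origin on the work surface. World frame = base frame: x ahead of the robot, y to its left, z up, the work surface at z = 0. Lengths are in m, angles in rad, forces in N, time in s.
With the tool pointing down it reaches from about 0.375 to 0.975 m from the base axis. Payload 3.8 kg.
Tool frame: the origin (TCP) lies midway between the tips of the shut fingers; the grasp point (between the pads) lies 19 mm behind it; z points along the fingers, y is the direction in which the jaws open and shut (so a half turn about z gives the same grasp; the last joint's range is limited). The gripper opens to 85 mm and grips with 20 to 120 N. Pads are 22 mm wide; open, the fingers measure 114 mm over their backs; the gripper's body (76 mm by 85 mm) begins 54 mm behind the grasp point. The pads swing forward as they close: fully open they stand 13 mm farther back than shut.
Start: joints at [-1.335, 0.264, 1.604, -0, 1.274, -0.037], TCP at [0.182, -0.65, 0.231] pointing down, gripper open.
Joint ranges: [-2.63, 2.63], [-0.94, 2.18], [0.31, 2.57], [-1.31, 4.45], [0, 2.66], [-2.55, 2.55]. Speed limits (rad/s): [2.57, 2.57, 3.14, 3.14, 3.14, 3.14].

## Interface

Orientations are given as a rotation vector (axis times angle).
In Python, from workcell import bot gives the robot as it stands.
- The arm moves only by the tool drive_tool, never from a script. Its argument "deltas" is a list of rows, each an object with "hand": the opening, from 0 (shut) to 1 (fully open); "offset": the shift along the world's x, y, z in cm, a list of three; "angular": the turn, a rotation vector about the world's x, y, z in degrees, a list of three. A call has 1 to 8 rows; each row is the pose to reach, as a shift and turn from the pose commanded when the call began; what a row does not reach only later rows make up. A row lasts 1/8 s, in which the tool goes at most 62.5 mm and 10.7 degrees, less where a joint would pass 70% of its speed; a pose out of reach is approached as far as the arm can. A call with a gripper value outside its range is refused whole. The fingers move at their own pace and stop on an object; "force" is the grip in N (left out, the last holds). Time passes only in rows, so rows that repeat a pose let the fingers close. It gives the time, the measured TCP pose, the force and the opening at its end, in the units of the state.
- bot.read_state(): the state, without advancing time (a new reading comes with each control period).
- bot.read_camera(name): name is "side" or "top"; returns a dict with "frame" (384x512x3 uint8, blue, green, red), "mtx" (3x3 intrinsics, pixels), "R" (3x3) and "t" (3): a world point X has camera coordinates R X + t. Camera axes: x right, y down, z forward; pixel columns grow to the right and rows downward; lengths in m; the calibration is good to about 2 mm. A picture is of the moment at which its call begins. There is no depth.
- bot.finish_job(): hands the job in, once; it reports no verdict.
The state is a dict: "time": time; "q": joint angles; "joint_vel": joint speeds; "joint_torque": joint torques, N m; "tool_pos": TCP position; "tcp_rot": TCP orientation; "wrist_force": force on the tool from outside, world axes, zero at the start; "torque": the same for the moment, N m; "width": opening from 0.0 (shut) to 1.0 (fully open).
Only numpy, scipy, OpenCV 4.12 (cv2) and the standard library are available. Lean on these libraries where they do the work, as an engineer would, in place of code of your own. Each camera call takes 0.05 s, during which the arm holds its last target. There are 200 camera calls.

## Working session

There is one attempt and no reset: what is moved stays moved. The work goes in short steps, Python scripts to look and compute and a tool call to move; the robot and the scene stay as the last step left them, time stands still between calls to the robot, and variables do not carry over. Pictures are saved under pics/ and viewed, about 12 in all and at most 16, crops included, and the job is handed in when it is done.

Besides the shell and the picture viewer there is one more tool, called as name(argument=value, ...) on one line, values as JSON. drive_tool: Moves the arm, as the interface text tells. Its arguments: {"type":"object","properties":{"deltas":{"type":"array"},"force":{"type":"number"}},"required":["deltas"]}

```bash
mkdir -p pics; ls; python3 - <<'E'
from workcell import bot
import cv2,json,numpy as np
print(bot.read_state())
for n in("top","side"):
    c=bot.read_camera(n); cv2.imwrite(f"pics/{n}0.png",c["frame"])
    np.savez(f"{n}0.npz",**c); print(n,c["mtx"],-c["R"].T@c["t"],c["R"])
E
```

```text
pics
{'time': 0.0, 'q': array([-1.33490105e+00,  2.64755146e-01,  1.60541250e+00, -1.53681528e-05,
        1.27368854e+00, -3.69313549e-02]), 'joint_vel': array([-0.00085549, -0.00070299,  0.00046308, -0.0014678 , -0.0006398 ,
       -0.00067118]), 'joint_torque': array([-1.98374601e-04, -5.15111697e+01, -3.67316616e+01,  9.77685295e-05,
        1.28874276e-02, -7.17242756e-06]), 'tool_pos': array([ 0.18168006, -0.64931459,  0.22993989]), 'tcp_rot': array([-3.11017668e+00, -4.26928099e-01,  3.75821694e-04]), 'wrist_force': array([-0.0038338 , -0.05981741, -0.0976381 ]), 'torque': array([-0.03583602,  0.02507656,  0.00713366]), 'width': 1.0013623497048978}
top [[493.69228286   0.         249.68470464]
 [  0.         493.69228286 197.50897634]
 [  0.           0.           1.        ]] [ 0.38854422 -0.00522642  1.18822189] [[-8.50989021e-04 -9.99599476e-01 -2.82871531e-02]
 [-9.90600080e-01  4.71197792e-03 -1.36708733e-01]
 [ 1.36787267e-01  2.79049185e-02 -9.90207331e-01]]
side [[366.64119318   0.         261.39301392]
 [  0.         366.64119318 194.92861196]
 [  0.           0.           1.        ]] [0.33618561 0.50163873 0.59636893] [[-0.91361767 -0.40649098  0.00823613]
 [-0.29324584  0.64478908 -0.70587104]
 [ 0.28161964 -0.64731146 -0.70829249]]
```

View pics/top0.png

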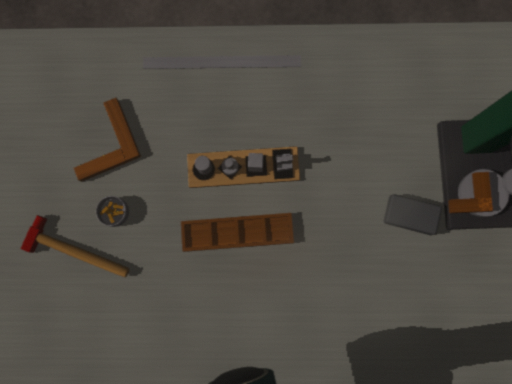

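View pics/side0.png

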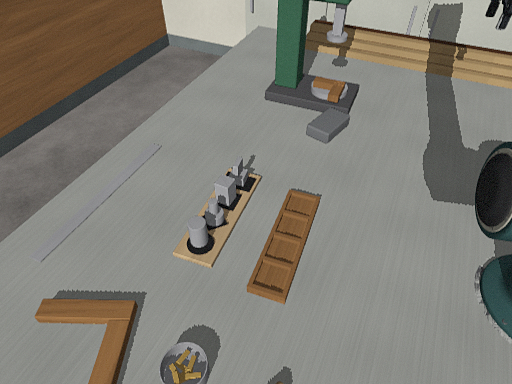

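The top view shows the row on the board, left to right: round (203,167), nose (230,167), square (256,164), blade (284,163). The rack is nearer the robot, around (237,232), and the tin is at (113,212).

```bash
cat > h.py <<'E'
import numpy as np,cv2
def ray(c,uv,z):
    d=c["R"].T@np.linalg.inv(c["mtx"])@np.array([uv[0],uv[1],1.]); o=-c["R"].T@c["t"]
    return o+d*(z-o[2])/d[2]
def pix(c,X):
    p=c["mtx"]@(c["R"]@np.asarray(X,float)+c["t"]); return p[:2]/p[2]
E
python3 - <<'E'
from h import *
c=np.load("top0.npz"); s=np.load("side0.npz")
f=c["frame"]; hsv=cv2.cvtColor(f,cv2.COLOR_BGR2HSV)
for p in[(195,220),(295,177),(190,180),(203,235),(256,158),(203,163),(230,160),(284,175),(100,300)]: print(p,hsv[p[1],p[0]])
# brown mask
m=cv2.inRange(hsv,(3,90,30),(25,255,255)); m[:, :170]=0;m[:,310:]=0
m=cv2.morphologyEx(m,cv2.MORPH_CLOSE,np.ones((3,3)))
cs=cv2.findContours(m,cv2.RETR_EXTERNAL,cv2.CHAIN_APPROX_NONE)[0]
for k in cs:
    if cv2.contourArea(k)<300: continue
    b=cv2.boxPoints(cv2.minAreaRect(k)); z=.02 if b[:,1].mean()>200 else .012
    P=np.array([ray(c,p,z) for p in b]); print(z,b.round(1).tolist(),P[:,:2].round(4).tolist(),P.mean(0).round(4),[np.linalg.norm(P[i]-P[i-1]).round(4) for i in range(4)])
a=cv2.resize(f[130:260,170:310],None,fx=5.5,fy=4.6*5.5/5.5,interpolation=cv2.INTER_CUBIC)
a=cv2.resize(f[138:258,175:305],None,fx=5,fy=5,interpolation=cv2.INTER_CUBIC)
cv2.imwrite("pics/topcrop.png",cv2.convertScaleAbs(a,alpha=1.8,beta=10))
a=cv2.resize(s["frame"][150:305,165:325],None,fx=3.8,fy=3.8,interpolation=cv2.INTER_CUBIC); cv2.imwrite("pics/sidecrop.png",a)
E
```

```text
(195, 220) [ 12 131  78]
(295, 177) [ 16 145 104]
(190, 180) [ 16 143 116]
(203, 235) [ 13 180  78]
(256, 158) [ 0 18 87]
(203, 163) [ 5 18 87]
(230, 160) [13 21 84]
(284, 175) [15 38 27]
(100, 300) [22 32 87]
0.02 [[179.6999969482422, 220.60000610351562], [291.3999938964844, 212.0], [293.79998779296875, 242.8000030517578], [182.0, 251.39999389648438]] [[0.4952, 0.1947], [0.5148, -0.0713], [0.4418, -0.076], [0.4222, 0.1878]] [0.4685 0.0588 0.02  ] [np.float64(0.0734), np.float64(0.2668), np.float64(0.0731), np.float64(0.2645)]
0.012 [[185.89999389648438, 153.3000030517578], [297.3999938964844, 145.6999969482422], [299.79998779296875, 180.10000610351562], [188.1999969482422, 187.6999969482422]] [[0.661, 0.1838], [0.6778, -0.0885], [0.5928, -0.0929], [0.5758, 0.1767]] [0.6268 0.0448 0.012 ] [np.float64(0.0855), np.float64(0.2728), np.float64(0.0851), np.float64(0.2701)]
```

View pics/topcrop.png

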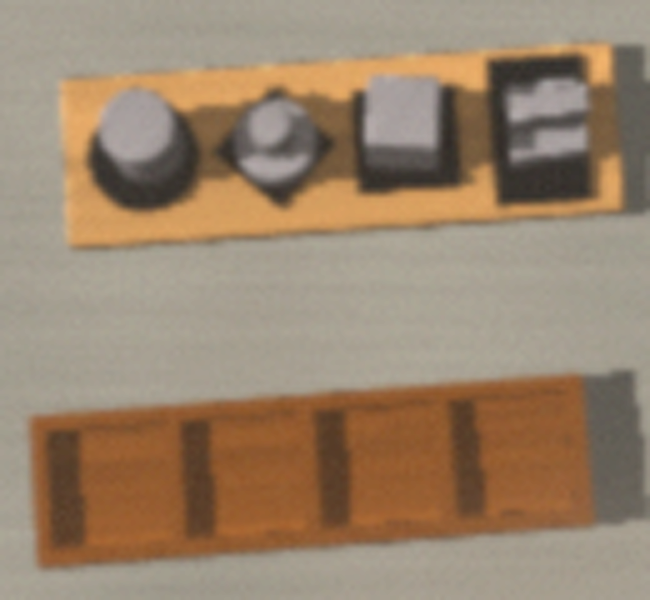

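View pics/sidecrop.png

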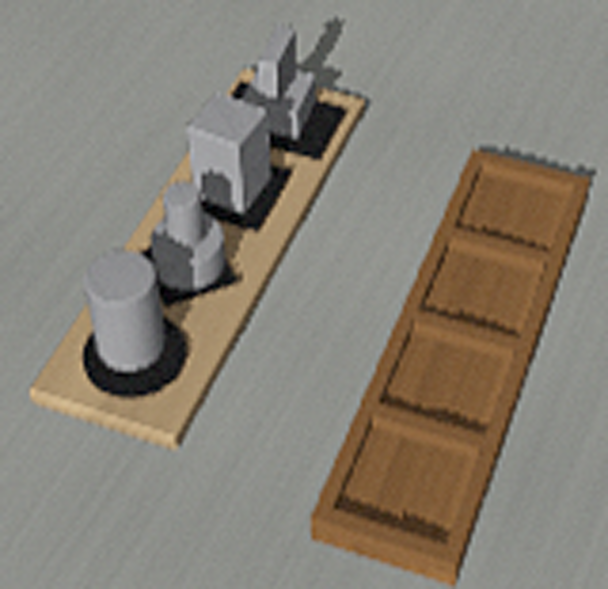

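Left to right the order is round, nose, square, blade, so in the rack it becomes blade, square, nose, round. The blade lies along the row, so I'll close the jaws along x. Next I'll check the die tops across both views.

```bash
python3 - <<'E'
from h import *
c=np.load("top0.npz"); s=np.load("side0.npz")
T=lambda x,y:(175+(x+.5)/5-.5,138+(y+.5)/5-.5)
S=lambda x,y:(165+(x+.5)/3.8-.5,150+(y+.5)/3.8-.5)
pts=dict(round=((138,128),(121,276)),nose=((270,128),(183,191)),square=((402,112),(229,120)),blade=((546,100),(277,45)))
for n,(a,b) in pts.items():
    P=[k["mtx"]@np.c_[k["R"],k["t"]] for k in(c,s)]
    X=cv2.triangulatePoints(P[0],P[1],np.array(T(*a)),np.array(S(*b)))[:,0];X=X[:3]/X[3]
    print(n,"top",ray(c,T(*a),.071)[:2].round(4),"side",ray(s,S(*b),.071)[:2].round(4),"tri",X.round(4))
print("nose foot",ray(c,T(279,143),.038))
print("blade foot ctr",ray(c,T(548,125),.038))
# seats (dark) in top view, plane z .016 : contour extents
hsv=cv2.cvtColor(c["frame"],cv2.COLOR_BGR2HSV)
# square/blade corners at top
for n,q,z in(("sq",[(372,75),(440,77),(437,150),(362,145)],.071),("bladefoot",[(510,162),(586,155)],.038)):
    print(n,[ray(c,T(*p),z)[:2].round(4).tolist() for p in q])
sh=s["frame"]; hs=cv2.cvtColor(sh,cv2.COLOR_BGR2HSV)
# rack in side: brown contour
m=cv2.inRange(hs,(5,110,40),(20,255,255)); m[:180]=0;m[305:]=0;m[:,:240]=0;m[:,330:]=0
k=max(cv2.findContours(m,cv2.RETR_EXTERNAL,cv2.CHAIN_APPROX_NONE)[0],key=cv2.contourArea)
print(cv2.approxPolyDP(k,3,True)[:,0].tolist(),cv2.contourArea(k))
# projected rack & board model corners
a=.0737;o=np.array([.4685,.0588]);R=np.array([[np.cos(a),-np.sin(a)],[np.sin(a),np.cos(a)]])
for sx,sy in((1,1),(1,-1),(-1,-1),(-1,1)):
    w=o+R@[sx*.036,sy*.132]; print("rack corner",w.round(3),pix(s,[*w,.02]).round(1),pix(c,[*w,.02]).round(1))
for y in(.096,.032,-.032,-.096): print("pocket",(o+R@[0,y]).round(4))
from workcell import bot
print(cv2.Rodrigues(bot.read_state()["tcp_rot"])[0].round(3))
E
```

```text
round top [0.6235 0.1361] side [0.6267 0.1383] tri [0.6251 0.1368 0.0695]
nose top [0.6231 0.0749] side [0.6276 0.0744] tri [0.6241 0.0753 0.0727]
square top [0.6302 0.0139] side [0.6313 0.0161] tri [0.6313 0.0142 0.0691]
blade top [ 0.6354 -0.0525] side [ 0.6361 -0.0525] tri [ 0.6356 -0.0525  0.0711]
nose foot [0.62276026 0.07296899 0.038     ]
blade foot ctr [ 0.63061089 -0.05476152  0.038     ]
sq [[0.6478, 0.0278], [0.6466, -0.0037], [0.6123, -0.0022], [0.6148, 0.0324]]
bladefoot [[0.6129, -0.0366], [0.616, -0.0726]]
[[293, 190], [286, 196], [247, 285], [247, 291], [283, 303], [319, 199]] 3942.0
rack corner [0.495 0.193] [247.8 285.6] [180.3 220.8]
rack corner [ 0.514 -0.07 ] [290.2 188.7] [290.9 212.3]
rack corner [ 0.442 -0.075] [321.4 196.6] [293.5 242.6]
rack corner [0.423 0.188] [286.5 298.2] [182.  251.1]
pocket [0.4614 0.1545]
pocket [0.4661 0.0907]
pocket [0.4709 0.0269]
pocket [ 0.4756 -0.0369]
[[ 0.963  0.269 -0.   ]
 [ 0.269 -0.963  0.002]
 [ 0.    -0.002 -1.   ]]
```

The two views agree to about 3 mm, with die tops at 0.069–0.073 m against 0.071 expected. I'll move to the round die, target (0.625, 0.137), with the jaws turned to about 4°.

drive_tool(deltas=[{"hand": 1,"offset": [2.75,4.9,0],"angular": [0,0,5]},{"hand": 1,"offset": [5.5,9.8,0],"angular": [0,0,10]},{"hand": 1,"offset": [8.25,14.7,0],"angular": [0,0,15]},{"hand": 1,"offset": [11,19.6,0],"angular": [0,0,20]},{"hand": 1,"offset": [13.75,24.5,0],"angular": [0,0,25]},{"hand": 1,"offset": [16.5,29.4,0],"angular": [0,0,30]},{"hand": 1,"offset": [19.25,34.3,0],"angular": [0,0,35]},{"hand": 1,"offset": [22,39.2,0],"angular": [0,0,40]}], force=40)

```text
time: 1.1
tool_pos: [0.4022, -0.2562, 0.231]
tcp_rot: [-2.777, -1.469, -0.0]
wrist_force: [-0.1, -0.2, 0.5]
width: 1.002
```

drive_tool(deltas=[{"hand": 1,"offset": [2.8,4.9,0],"angular": [0,0,5]},{"hand": 1,"offset": [5.6,9.8,-1],"angular": [0,0,10]},{"hand": 1,"offset": [8.4,14.7,-2],"angular": [0,0,15]},{"hand": 1,"offset": [11.2,19.6,-3],"angular": [0,0,20]},{"hand": 1,"offset": [14,24.5,-4],"angular": [0,0,25]},{"hand": 1,"offset": [16.8,29.4,-5],"angular": [0,0,30]},{"hand": 1,"offset": [19.6,34.3,-6],"angular": [0,0,34]},{"hand": 1,"offset": [22.3,39.2,-7],"angular": [0,0,38]}])

```text
time: 2.1
tool_pos: [0.6253, 0.1357, 0.1604]
tcp_rot: [-2.147, -2.293, 0.001]
wrist_force: [0.2, -0.3, -0.3]
width: 1.0
```

```bash
python3 - <<'E'
from workcell import bot
import cv2
s=bot.read_state();print(s["q"],s["tool_pos"],cv2.Rodrigues(s["tcp_rot"])[0].round(3))
a=bot.read_camera("side")["frame"][100:310,130:330]
cv2.imwrite("pics/s1.png",cv2.resize(a,None,fx=2.8,fy=2.8))
E
```

```text
[ 1.74828683e-01  2.49968238e-01  1.75564988e+00 -2.36948293e-04
  1.13666019e+00  1.09005793e-01] [0.6252753  0.13565314 0.16040649] [[-0.066  0.998 -0.001]
 [ 0.998  0.066 -0.   ]
 [-0.    -0.001 -1.   ]]
```

View pics/s1.png

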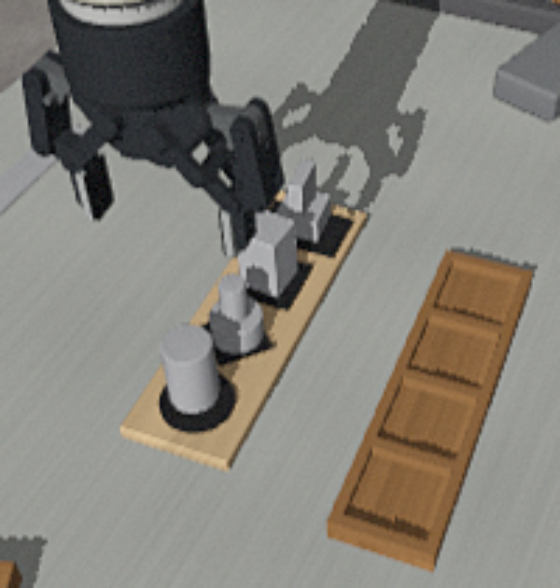

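The gripper is above the round die with the jaws opening along x. Descending and gripping.

drive_tool(deltas=[{"hand": 1,"offset": [0,0.1,-4],"angular": [0,0,0]},{"hand": 1,"offset": [0,0.1,-8],"angular": [0,0,0]},{"hand": 1,"offset": [0,0.1,-11],"angular": [0,0,0]},{"hand": 1,"offset": [0,0.1,-12.6],"angular": [0,0,0]},{"hand": 0,"offset": [0,0.1,-12.6],"angular": [0,0,0]},{"hand": 0,"offset": [0,0.1,-12.6],"angular": [0,0,0]},{"hand": 0,"offset": [0,0.1,-12.6],"angular": [0,0,0]},{"hand": 0,"offset": [0,0.1,-12.6],"angular": [0,0,0]}], force=40)

```text
time: 3.15
tool_pos: [0.6262, 0.1351, 0.0374]
tcp_rot: [2.149, 2.289, 0.004]
wrist_force: [-1.0, -0.9, 6.3]
width: 0.407
```

drive_tool(deltas=[{"hand": 0,"offset": [0,0,0],"angular": [0,0,0]},{"hand": 0,"offset": [0,0,1],"angular": [0,0,0]},{"hand": 0,"offset": [0,0,4],"angular": [0,0,0]},{"hand": 0,"offset": [0,0,7],"angular": [0,0,0]},{"hand": 0,"offset": [-1,-1,9],"angular": [0,0,0]},{"hand": 0,"offset": [-4,-4.5,9],"angular": [0,0,0]},{"hand": 0,"offset": [-7.5,-8.5,9],"angular": [0,0,0]},{"hand": 0,"offset": [-11,-12.5,9],"angular": [0,0,0]}])

```text
time: 4.15
tool_pos: [0.5129, 0.009, 0.1247]
tcp_rot: [-2.148, -2.291, 0.002]
wrist_force: [0.5, -1.3, -4.6]
width: 0.408
```

drive_tool(deltas=[{"hand": 0,"offset": [-2,-2.5,0],"angular": [0,0,0]},{"hand": 0,"offset": [-4,-5,0],"angular": [0,0,0]},{"hand": 0,"offset": [-4,-5,-2],"angular": [0,0,0]},{"hand": 0,"offset": [-4,-5,-5],"angular": [0,0,0]},{"hand": 0,"offset": [-4,-5,-7.5],"angular": [0,0,0]},{"hand": 0,"offset": [-4,-5,-8],"angular": [0,0,0]},{"hand": 0,"offset": [-4,-5,-8],"angular": [0,0,0]}])

```text
time: 5.03
tool_pos: [0.4746, -0.04, 0.0453]
tcp_rot: [-2.149, -2.29, 0.001]
wrist_force: [-0.3, -0.3, -4.0]
width: 0.407
```

```bash
python3 - <<'E'
from workcell import bot
import cv2
s=bot.read_state();print(s["tool_pos"],s["wrist_force"])
a=bot.read_camera("side")["frame"][100:310,130:330]; b=bot.read_camera("top")["frame"][130:270,170:310]
cv2.imwrite("pics/s2.png",cv2.hconcat([cv2.resize(a,(400,420)),cv2.convertScaleAbs(cv2.resize(b,(390,420)),alpha=1.6)]))
E
```

```text
[ 0.47458782 -0.03995717  0.04528163] [-0.33745329 -0.30013069 -3.96489143]
```

View pics/s2.png

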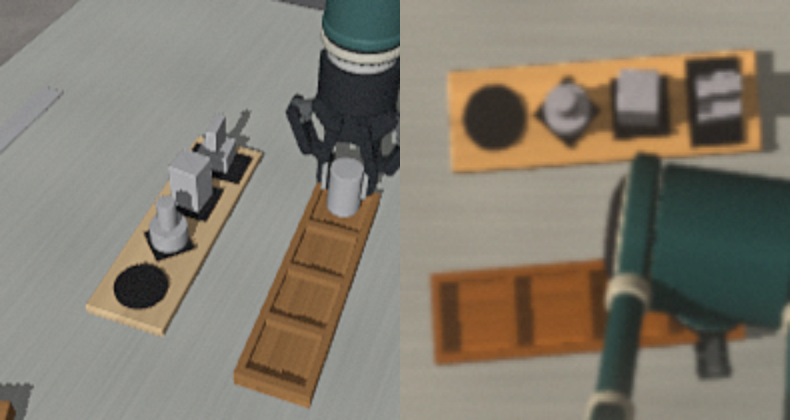

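The round die hangs upright over the right-end pocket. Lowering it about 14 mm.

drive_tool(deltas=[{"hand": 0,"offset": [0.1,0.1,-0.7],"angular": [0,0,0]},{"hand": 0,"offset": [0.1,0.1,-1.2],"angular": [0,0,0]},{"hand": 0,"offset": [0.1,0.1,-1.4],"angular": [0,0,0]},{"hand": 0,"offset": [0.1,0.1,-1.4],"angular": [0,0,0]}])

```text
time: 5.62
tool_pos: [0.4757, -0.039, 0.0315]
tcp_rot: [-2.15, -2.29, 0.001]
wrist_force: [-2.0, 1.3, -1.2]
width: 0.406
```

drive_tool(deltas=[{"hand": 0,"offset": [0,0,-0.1],"angular": [0,0,0]},{"hand": 0.6,"offset": [0,0,-0.1],"angular": [0,0,0]},{"hand": 0.8,"offset": [0,0,-0.1],"angular": [0,0,0]},{"hand": 0.8,"offset": [0,0,0],"angular": [0,0,0]},{"hand": 0.8,"offset": [0,0,2],"angular": [0,0,0]},{"hand": 0.8,"offset": [0,0,5],"angular": [0,0,0]},{"hand": 0.8,"offset": [3,2.5,9],"angular": [0,0,0]},{"hand": 0.8,"offset": [7,6,10],"angular": [0,0,0]}])

```text
time: 6.62
tool_pos: [0.5486, 0.0209, 0.1349]
tcp_rot: [2.149, 2.285, 0.006]
wrist_force: [0.0, -1.1, 0.3]
width: 0.802
```

drive_tool(deltas=[{"hand": 0.8,"offset": [4,3,0],"angular": [0,0,0]},{"hand": 0.8,"offset": [7.7,5.3,0],"angular": [0,0,0]},{"hand": 0.8,"offset": [7.7,5.3,-3],"angular": [0,0,0]},{"hand": 0.8,"offset": [7.7,5.3,-6.5],"angular": [0,0,0]},{"hand": 0.8,"offset": [7.7,5.3,-8],"angular": [0,0,0]},{"hand": 0.8,"offset": [7.7,5.3,-8],"angular": [0,0,0]}])

```text
time: 7.38
tool_pos: [0.6217, 0.0738, 0.0499]
tcp_rot: [-2.149, -2.289, 0.003]
wrist_force: [0.0, -0.5, 0.2]
width: 0.798
```

```bash
python3 - <<'E'
from workcell import bot
import cv2
s=bot.read_state();print(s["tool_pos"],s["wrist_force"])
a=bot.read_camera("side")["frame"][100:310,130:330]; b=bot.read_camera("top")["frame"][130:270,170:310]
cv2.imwrite("pics/s3.png",cv2.hconcat([cv2.resize(a,(400,420)),cv2.convertScaleAbs(cv2.resize(b,(390,420)),alpha=1.6)]))
E
```

```text
[0.6216649  0.07380037 0.04990564] [ 0.03722154 -0.49837562  0.21631634]
```

View pics/s3.png

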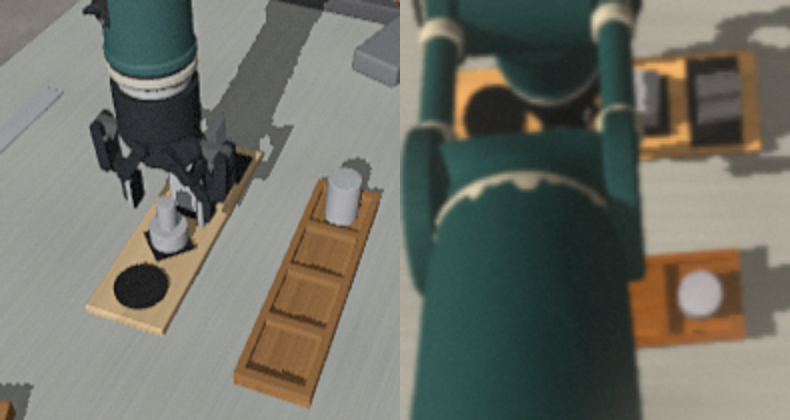

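The round die stands upright, centred in the right-end pocket, and the jaws straddle the nose. Lowering and gripping.

drive_tool(deltas=[{"hand": 0.8,"offset": [0.2,0.05,-0.7],"angular": [0,0,0]},{"hand": 0,"offset": [0.2,0.05,-0.7],"angular": [0,0,0]},{"hand": 0,"offset": [0.2,0.05,-0.7],"angular": [0,0,0]},{"hand": 0,"offset": [0.2,0.05,-0.7],"angular": [0,0,0]},{"hand": 0,"offset": [0.2,0.05,-0.7],"angular": [0,0,0]},{"hand": 0,"offset": [0.2,0.05,-0.7],"angular": [0,0,0]}], force=40)

```text
time: 8.22
tool_pos: [0.6253, 0.0745, 0.0447]
tcp_rot: [2.15, 2.29, 0.001]
wrist_force: [0.2, 0.0, 1.8]
width: 0.214
```

drive_tool(deltas=[{"hand": 0,"offset": [0,0,1],"angular": [0,0,0]},{"hand": 0,"offset": [0,0,4],"angular": [0,0,0]},{"hand": 0,"offset": [0,0,7],"angular": [0,0,0]},{"hand": 0,"offset": [-2,-0.5,8],"angular": [0,0,0]},{"hand": 0,"offset": [-6.5,-2,8],"angular": [0,0,0]},{"hand": 0,"offset": [-11,-3.5,8],"angular": [0,0,0]},{"hand": 0,"offset": [-15.3,-4.7,8],"angular": [0,0,0]},{"hand": 0,"offset": [-15.3,-4.7,6],"angular": [0,0,0]}])

```text
time: 9.22
tool_pos: [0.4689, 0.0269, 0.1047]
tcp_rot: [-2.151, -2.29, 0.001]
wrist_force: [0.3, 0.5, -1.9]
width: 0.22
```

drive_tool(deltas=[{"hand": 0,"offset": [0,0,-2.5],"angular": [0,0,0]},{"hand": 0,"offset": [0,0,-4.5],"angular": [0,0,0]},{"hand": 0,"offset": [0,0,-5.3],"angular": [0,0,0]},{"hand": 0,"offset": [0,0,-5.3],"angular": [0,0,0]}])

```text
time: 9.72
tool_pos: [0.4711, 0.0275, 0.0508]
tcp_rot: [-2.149, -2.29, 0.002]
wrist_force: [-0.2, -0.5, -3.2]
width: 0.219
```

drive_tool(deltas=[{"hand": 0,"offset": [0,0,-0.6],"angular": [0,0,0]},{"hand": 0,"offset": [0,0,-1.1],"angular": [0,0,0]},{"hand": 0,"offset": [0,0,-1.2],"angular": [0,0,0]},{"hand": 0,"offset": [0,0,-1.2],"angular": [0,0,0]}])

```text
time: 10.22
tool_pos: [0.4719, 0.0275, 0.0393]
tcp_rot: [-2.15, -2.291, 0.0]
wrist_force: [-0.2, -0.6, -3.4]
width: 0.216
```

drive_tool(deltas=[{"hand": 0,"offset": [0,0,-0.1],"angular": [0,0,0]},{"hand": 0,"offset": [0,0,-0.2],"angular": [0,0,0]}])

```text
time: 10.48
tool_pos: [0.4723, 0.0275, 0.0386]
tcp_rot: [2.15, 2.291, 0.0]
wrist_force: [-5.2, -0.8, 13.9]
width: 0.221
```

drive_tool(deltas=[{"hand": 0,"offset": [0,0,0.1],"angular": [0,0,0]},{"hand": 0.4,"offset": [0,0,0.1],"angular": [0,0,0]},{"hand": 0.8,"offset": [0,0,0.1],"angular": [0,0,0]},{"hand": 0.8,"offset": [0,0,1],"angular": [0,0,0]},{"hand": 0.8,"offset": [0,0,4],"angular": [0,0,0]},{"hand": 0.8,"offset": [0,0,8],"angular": [0,0,0]},{"hand": 0.8,"offset": [5,0,9],"angular": [0,0,0]},{"hand": 0.8,"offset": [10,-0.5,9],"angular": [0,0,0]}])

```text
time: 11.48
tool_pos: [0.5746, 0.0227, 0.1306]
tcp_rot: [2.147, 2.288, 0.006]
wrist_force: [-0.4, -0.8, -0.7]
width: 0.796
```

```bash
python3 - <<'E'
from workcell import bot
import cv2
s=bot.read_state();print(s["tool_pos"],s["wrist_force"])
a=bot.read_camera("side")["frame"][100:310,130:330]; b=bot.read_camera("top")["frame"][130:270,170:310]
cv2.imwrite("pics/s4.png",cv2.hconcat([cv2.resize(a,(400,420)),cv2.convertScaleAbs(cv2.resize(b,(390,420)),alpha=1.6)]))
E
```

```text
[0.57464483 0.02268301 0.13057862] [-0.36096812 -0.81895929 -0.71713444]
```

View pics/s4.png

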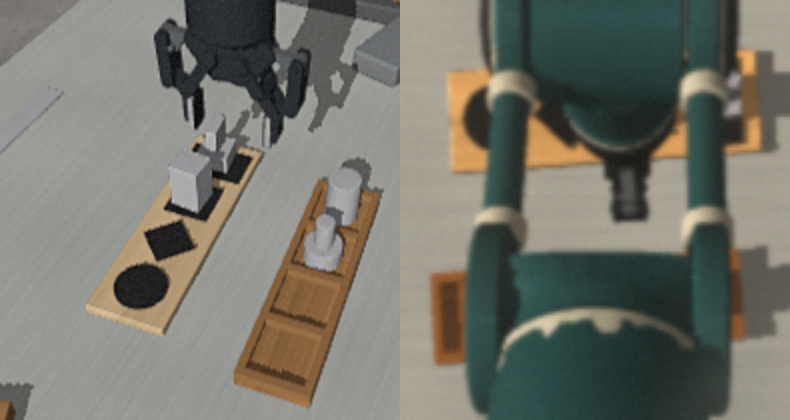

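The nose die stands in its pocket and the seats behind it are empty. The square die is next at (0.631, 0.0145), with its yaw about 7° from the jaws.

drive_tool(deltas=[{"hand": 0.8,"offset": [4,-0.5,0],"angular": [0,0,-4]},{"hand": 0.8,"offset": [5.8,-0.8,0],"angular": [0,0,-7]},{"hand": 0.8,"offset": [5.8,-0.8,-2],"angular": [0,0,-7]},{"hand": 0.8,"offset": [5.8,-0.8,-5.5],"angular": [0,0,-7]},{"hand": 0.8,"offset": [5.8,-0.8,-8.5],"angular": [0,0,-7]},{"hand": 0.8,"offset": [5.8,-0.8,-9.3],"angular": [0,0,-7]},{"hand": 0.8,"offset": [5.8,-0.8,-9.3],"angular": [0,0,-7]}])

```text
time: 12.45
tool_pos: [0.6283, 0.0146, 0.0334]
tcp_rot: [-2.284, -2.155, 0.003]
wrist_force: [-0.3, -0.9, -0.1]
width: 0.803
```

drive_tool(deltas=[{"hand": 0,"offset": [0,0,0],"angular": [0,0,0]},{"hand": 0,"offset": [0,0,0],"angular": [0,0,0]},{"hand": 0,"offset": [0,0,0],"angular": [0,0,0]},{"hand": 0,"offset": [0,0,0],"angular": [0,0,0]},{"hand": 0,"offset": [0,0,0],"angular": [0,0,0]}], force=40)

```text
time: 13.08
tool_pos: [0.6313, 0.0144, 0.0361]
tcp_rot: [2.284, 2.154, 0.003]
wrist_force: [-0.4, -0.1, 6.3]
width: 0.397
```

drive_tool(deltas=[{"hand": 0,"offset": [0,0,1],"angular": [0,0,0]},{"hand": 0,"offset": [0,0,4],"angular": [0,0,0]},{"hand": 0,"offset": [0,0,7],"angular": [0,0,1]},{"hand": 0,"offset": [-2,1,8],"angular": [0,0,3]},{"hand": 0,"offset": [-6.5,3,8],"angular": [0,0,5]},{"hand": 0,"offset": [-11,5,8],"angular": [0,0,7]},{"hand": 0,"offset": [-15,7,8],"angular": [0,0,7]},{"hand": 0,"offset": [-16.3,7.6,6.5],"angular": [0,0,7]}])

```text
time: 14.08
tool_pos: [0.4638, 0.0912, 0.0986]
tcp_rot: [-2.148, -2.291, 0.002]
wrist_force: [1.0, 0.1, -6.0]
width: 0.393
```

drive_tool(deltas=[{"hand": 0,"offset": [0,0,-2.5],"angular": [0,0,0]},{"hand": 0,"offset": [0,0,-4.8],"angular": [0,0,0]},{"hand": 0,"offset": [0,0,-5.3],"angular": [0,0,0]},{"hand": 0,"offset": [0,0,-5.3],"angular": [0,0,0]}])

```text
time: 14.58
tool_pos: [0.4666, 0.0902, 0.0458]
tcp_rot: [-2.15, -2.29, 0.002]
wrist_force: [0.4, 0.3, -4.9]
width: 0.393
```

drive_tool(deltas=[{"hand": 0,"offset": [0,0,-0.7],"angular": [0,0,0]},{"hand": 0,"offset": [0,0,-1.2],"angular": [0,0,0]},{"hand": 0,"offset": [0,0,-1.4],"angular": [0,0,0]},{"hand": 0,"offset": [0,0,-1.5],"angular": [0,0,0]}])

```text
time: 15.08
tool_pos: [0.4669, 0.0905, 0.0312]
tcp_rot: [2.15, 2.291, -0.0]
wrist_force: [-0.2, 0.5, -5.9]
width: 0.394
```

drive_tool(deltas=[{"hand": 0,"offset": [0,0,-0.1],"angular": [0,0,0]},{"hand": 0,"offset": [0,0,-0.2],"angular": [0,0,0]}])

```text
time: 15.32
tool_pos: [0.4671, 0.0905, 0.03]
tcp_rot: [-2.15, -2.291, 0.0]
wrist_force: [-4.5, -0.3, 7.4]
width: 0.392
```

drive_tool(deltas=[{"hand": 0,"offset": [0,0,0.1],"angular": [0,0,0]},{"hand": 0.6,"offset": [0,0,0.1],"angular": [0,0,0]},{"hand": 0.8,"offset": [0,0,0.1],"angular": [0,0,0]},{"hand": 0.8,"offset": [0,0,1],"angular": [0,0,0]},{"hand": 0.8,"offset": [0,0,4],"angular": [0,0,0]},{"hand": 0.8,"offset": [0,0,8],"angular": [0,0,0]},{"hand": 0.8,"offset": [4,-3.5,10],"angular": [0,0,0]},{"hand": 0.8,"offset": [8,-7,10],"angular": [0,0,0]}])

```text
time: 16.32
tool_pos: [0.5502, 0.0201, 0.1334]
tcp_rot: [2.145, 2.288, 0.008]
wrist_force: [0.5, 0.5, 0.1]
width: 0.801
```

drive_tool(deltas=[{"hand": 0.8,"offset": [4,-3.5,0],"angular": [0,0,0]},{"hand": 0.8,"offset": [8,-7,0],"angular": [0,0,0]},{"hand": 0.8,"offset": [8.7,-7.4,-2],"angular": [0,0,0]},{"hand": 0.8,"offset": [8.7,-7.4,-5.5],"angular": [0,0,0]},{"hand": 0.8,"offset": [8.7,-7.4,-7.7],"angular": [0,0,0]},{"hand": 0.8,"offset": [8.7,-7.4,-8],"angular": [0,0,0]},{"hand": 0.8,"offset": [8.7,-7.4,-8],"angular": [0,0,0]}])

```text
time: 17.2
tool_pos: [0.6336, -0.0531, 0.0496]
tcp_rot: [-2.149, -2.291, 0.0]
wrist_force: [-0.3, 0.2, 0.5]
width: 0.798
```

```bash
python3 - <<'E'
from workcell import bot
import cv2
s=bot.read_state();print(s["tool_pos"],s["wrist_force"])
a=bot.read_camera("side")["frame"][100:310,130:330]; b=bot.read_camera("top")["frame"][130:270,170:310]
cv2.imwrite("pics/s5.png",cv2.hconcat([cv2.resize(a,(400,420)),cv2.convertScaleAbs(cv2.resize(b,(390,420)),alpha=1.6)]))
E
```

```text
[ 0.6336499  -0.05306355  0.04958747] [-0.28846149  0.18792664  0.48411535]
```

View pics/s5.png

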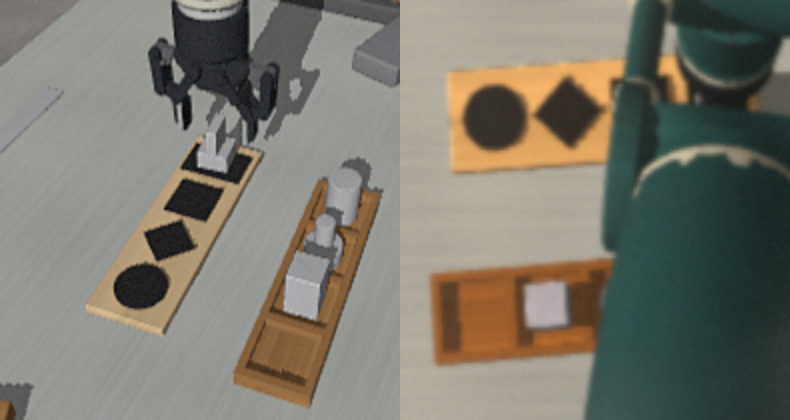

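The square die stands in its pocket and the jaws straddle the blade. Lowering slightly and gripping.

drive_tool(deltas=[{"hand": 0.8,"offset": [0,0,-0.6],"angular": [0,0,0]},{"hand": 0,"offset": [0,0,-0.6],"angular": [0,0,0]},{"hand": 0,"offset": [0,0,-0.6],"angular": [0,0,0]},{"hand": 0,"offset": [0,0,-0.6],"angular": [0,0,0]},{"hand": 0,"offset": [0,0,-0.6],"angular": [0,0,0]},{"hand": 0,"offset": [0,0,-0.6],"angular": [0,0,0]},{"hand": 0,"offset": [0,0,-0.6],"angular": [0,0,0]}], force=40)

```text
time: 18.18
tool_pos: [0.6341, -0.0535, 0.0435]
tcp_rot: [2.15, 2.29, 0.001]
wrist_force: [-0.4, 0.3, 3.1]
width: 0.134
```

drive_tool(deltas=[{"hand": 0,"offset": [0,0,1],"angular": [0,0,0]},{"hand": 0,"offset": [0,0,4],"angular": [0,0,0]},{"hand": 0,"offset": [0,0,7],"angular": [0,0,0]},{"hand": 0,"offset": [-1,2,8],"angular": [0,0,0]},{"hand": 0,"offset": [-3,6,8],"angular": [0,0,0]},{"hand": 0,"offset": [-6,10.5,8],"angular": [0,0,0]},{"hand": 0,"offset": [-9,15,8],"angular": [0,0,0]},{"hand": 0,"offset": [-12.5,19,8],"angular": [0,0,0]}])

```text
time: 19.18
tool_pos: [0.5059, 0.1384, 0.1222]
tcp_rot: [-2.148, -2.29, 0.002]
wrist_force: [0.5, 1.3, -3.9]
width: 0.131
```

drive_tool(deltas=[{"hand": 0,"offset": [-3.5,1.3,0],"angular": [0,0,0]},{"hand": 0,"offset": [-4.8,1.8,-1],"angular": [0,0,0]},{"hand": 0,"offset": [-4.8,1.8,-3],"angular": [0,0,0]},{"hand": 0,"offset": [-4.8,1.8,-5.5],"angular": [0,0,0]},{"hand": 0,"offset": [-4.8,1.8,-6.9],"angular": [0,0,0]},{"hand": 0,"offset": [-4.8,1.8,-6.9],"angular": [0,0,0]}])

```text
time: 19.92
tool_pos: [0.4593, 0.1539, 0.0526]
tcp_rot: [-2.149, -2.289, 0.005]
wrist_force: [-0.4, -0.3, -4.2]
width: 0.131
```

drive_tool(deltas=[{"hand": 0,"offset": [0.1,0,-0.8],"angular": [0,0,0]},{"hand": 0,"offset": [0.1,0,-1.2],"angular": [0,0,0]},{"hand": 0,"offset": [0.1,0,-1.4],"angular": [0,0,0]},{"hand": 0,"offset": [0.1,0,-1.5],"angular": [0,0,0]}])

```text
time: 20.42
tool_pos: [0.462, 0.1545, 0.0394]
tcp_rot: [2.15, 2.291, 0.0]
wrist_force: [-0.3, 0.3, -3.8]
width: 0.13
```

drive_tool(deltas=[{"hand": 0,"offset": [0,0,-0.1],"angular": [0,0,0]},{"hand": 0,"offset": [0,0,-0.2],"angular": [0,0,0]},{"hand": 0,"offset": [0,0,-0.3],"angular": [0,0,0]}])

```text
time: 20.8
tool_pos: [0.4621, 0.1546, 0.0375]
tcp_rot: [-2.15, -2.291, 0.0]
wrist_force: [-5.6, -0.7, 13.0]
width: 0.134
```

drive_tool(deltas=[{"hand": 0,"offset": [0,0,0.1],"angular": [0,0,0]},{"hand": 0.4,"offset": [0,0,0.1],"angular": [0,0,0]},{"hand": 0.8,"offset": [0,0,0.1],"angular": [0,0,0]},{"hand": 0.8,"offset": [0,0,1],"angular": [0,0,0]},{"hand": 0.8,"offset": [0,0,5],"angular": [0,0,0]},{"hand": 0.8,"offset": [0,0,10],"angular": [0,0,0]},{"hand": 0.8,"offset": [0,-2,15],"angular": [0,0,0]},{"hand": 0.8,"offset": [0,-7,17],"angular": [0,0,0]}])

```text
time: 21.8
tool_pos: [0.4644, 0.0852, 0.2112]
tcp_rot: [2.143, 2.291, 0.01]
wrist_force: [1.3, 0.6, 0.7]
width: 0.799
```

drive_tool(deltas=[{"hand": 0.8,"offset": [0,-5,0],"angular": [0,0,-5]},{"hand": 0.8,"offset": [0,-10,0],"angular": [0,0,-10]},{"hand": 0.8,"offset": [0,-15,0],"angular": [0,0,-15]},{"hand": 0.8,"offset": [0,-20,0],"angular": [0,0,-20]},{"hand": 0.8,"offset": [0,-25,0],"angular": [0,0,-25]},{"hand": 0.8,"offset": [0,-30,0],"angular": [0,0,-30]},{"hand": 0.8,"offset": [0,-35,0],"angular": [0,0,-35]},{"hand": 0.8,"offset": [0,-35,0],"angular": [0,0,-35]}])

```text
time: 22.8
tool_pos: [0.4618, -0.2687, 0.2071]
tcp_rot: [2.741, 1.531, 0.0]
wrist_force: [-0.4, 1.0, 0.2]
width: 0.802
```

```bash
python3 - <<'E'
from workcell import bot
from h import *
s=bot.read_state();print(s["time"],s["tool_pos"],s["wrist_force"])
A=bot.read_camera("side");B=bot.read_camera("top")
np.savez("topf.npz",**B);np.savez("sidef.npz",**A)
a=A["frame"][150:310,200:340]; b=B["frame"][180:260,170:300]
cv2.imwrite("pics/s6.png",cv2.vconcat([cv2.convertScaleAbs(cv2.resize(b,(455,280)),alpha=1.6),cv2.resize(a,(455,520))[:310]]))
E
```

```text
22.8 [ 0.46179813 -0.26871016  0.20706171] [-0.43533652  1.00311018  0.20625304]
```

View pics/s6.png

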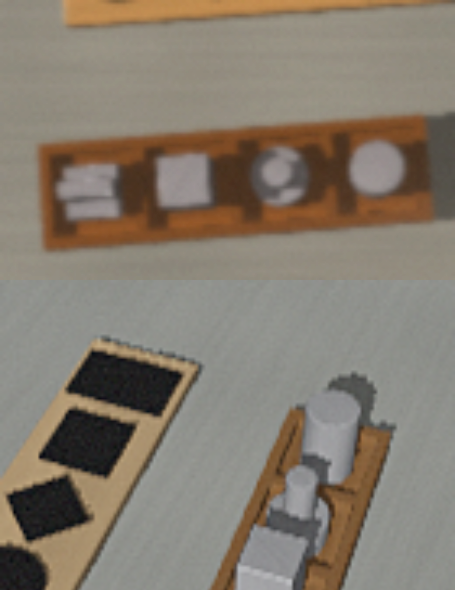

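All four stand upright in the order blade, square, nose, round. One numeric check against the rack frame.

```bash
python3 - <<'E'
from h import *
c=np.load("topf.npz");a=.0737;o=np.array([.4685,.0588]);R=np.array([[np.cos(a),-np.sin(a)],[np.sin(a),np.cos(a)]])
for n,p,z in(("blade",(88,188),.065),("square",(184,181),.065),("nose",(277,172),.065),("round",(377,167),.065)):
    w=ray(c,(170+(p[0]+.5)/3.5-.5,180+(p[1]+.5)/3.5-.5),z)[:2]; print(n,(R.T@(w-o)*1000).round(1))
def tin(f):
    h=cv2.cvtColor(f["frame"],cv2.COLOR_BGR2HSV)
    g=f["frame"][190:235,90:140]; return g
d=cv2.absdiff(tin(np.load("top0.npz")),tin(c)); print("tin diff",d.mean())
E
```

```text
blade [ 0.1 93.3]
square [-0.2 30.4]
nose [  1.1 -30.4]
round [ -0.7 -95.5]
tin diff 4.032148148148148
```

```bash
python3 -c "
from workcell import bot
print(bot.finish_job(), bot.read_state()['time'])"
```

```text
the job is handed in; nothing more can be done
the job is handed in; nothing more can be done
```

All four dies are in the oak rack in reverse order and the job is handed in. Left to right they stand blade, square, nose, round; on the seats they stood round, nose, square, blade.

- **Position:** the last top view put each die within about 3 mm of its pocket centre, against the 14 mm allowed. I picked the die tops by eye for this.
- **Upright:** the dies look upright in both views, though the side crop cut off the blade and part of the square. I measured no tilt or floor height. The wrist force showed clear contact before I released the nose, square and blade. For the round die I saw only part of its weight come off, then lowered it another 1 mm before opening.
- **Robot:** the gripper was clear of everything, and about 23 s of the 88 s had been used.
- **Tin:** I never went near it. My only check was a before/after difference of its patch in the top view, about 4 grey levels on average, with no position measured.

No check failed or disagreed.

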